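Snap the gearbox end cap home with the seating tool

TASK

Take the seating tool out of its wooden stand and with its flat face press the end cap squarely down into the gearbox housing until it clicks fully home; feel for it, as more than 35 N on the cap marks the bearing, and do not press the cap with the fingers. Then stand the tool back upright in the hole of its stand, let go, and leave everything else on the table alone.

Things in the scene. Friction and masses are not known exactly. Their poses are not given: they have to be found in the camera images.
- tool_grip (a point): Centre of the seating tool's square black handle (26 x 26 mm, 50 mm long), on the tool's axis, 61 mm above its lower face. z points up the tool; x and y are normal to the handle's flat sides. At the start the tool stands upright in its stand and this point is 71 mm above the table; the handle can be gripped by its flats from above.
- tool_face (a point): Centre of the flat lower (pressing) face of the tool, 61 mm below tool_grip; z points up the tool.
- stand: Fixed dark wooden block 70 x 70 x 25 mm with one round blind hole in the middle of its top, 33 mm wide, 15 mm deep, its edge bevelled: the tool's stand. Origin at the centre of its underside on the table; z up.
- stand_floor (a point): Centre of the floor of the stand's hole, 10 mm above the table: where the centre of the tool's face rests.
- housing: Fixed round aluminium gearbox housing, 66 mm in diameter, on an 84 x 84 x 10 mm steel plate; rim 51 mm above the table; upright bore about 38 mm wide. In the bore are three sprung pawls that snap in over the cap's flange once it is below them, and a wave washer (spring) that then holds the cap up against them. Origin at the centre of the underside on the table; z up.
- rim (a point): Centre of the housing's mouth, level with the rim, 51 mm above the table.
- cap_top (a point): Centre of the cap's flat top, z up: about 9.3 mm above the rim at the start, 1.5 mm when home. Pressing meets a hump (8 to 14 N) in the first 3 mm (not the click), then the washer, rising to some 17 to 22 N. The cap clicks only once pressed 0.2 to 1 mm below its home height, just before a hard stop 1.2 mm below it, where the force climbs steadily; let go earlier, it springs back up.
- bearing_tube: Bystander: white ceramic tube standing upright, 26 mm in diameter, 40 mm tall, between the stand and the housing. Origin at the centre of its underside.
- hex_driver: Bystander: hand driver 190 mm long with a black handle, lying on the table beyond the housing and the stand. Origin under its middle.
- pinion_cover: Bystander: round nylon cover 48 mm in diameter, 14 mm tall, with a tab, at the left. Origin at the centre of its underside.
- wheel_nut: Bystander: flanged hexagonal wheel nut, 26 mm wide, 14 mm tall, nearer to the robot. Origin at the centre of its underside.
- spare_wheel: Bystander: spare wheel with rubber tyre lying flat, 104 mm in diameter, 40 mm tall, at the right. Origin at the centre of its underside.
- press_tool: The whole seating tool (about 110 to 220 g, 86 mm tall): a round steel foot 28 mm in diameter, 12 mm high, flat below; a round shank 18 mm in diameter; from 36 mm up the square handle, with a 2.5 mm steel disc on top. Origin at the centre of its lower face, as tool_face.
- end_cap: Steel end cap, 13.5 mm tall, 40 g: a flange 36 mm in diameter, 4 mm thick, under a round boss 24 mm in diameter whose flat top is pressed. At the start the flange lies loosely in the bore on the pawls. Origin at the centre of its underside, 13.5 mm below cap_top.
There are look-alikes about, which are no part of the job. Leave any blue or purple look-alike of the press_tool alone. There is more than one size of the stand; the job needs the larger.

How it is judged:
On the way, in this order (a step that is already met when the one before it is completed fails the run):
1. the seating tool is lifted out of its stand (z of tool_face in the frame of stand above 0.035 m), for 0.1 s.
2. the end cap is pressed fully home with the tool's face on it (z of cap_top in the frame of housing below 0.054 m and horizontal distance between cap_top and rim below 0.003 m and angle between cap_top's own z axis and vertical below 0.08 rad and distance between tool_face and cap_top below 0.012 m), for 0.04 s.
At the end, for the whole second after the job is handed in: The cap is home: its top at most 3 mm above the rim, centred within 3 mm, level within 0.08 rad. The tool stands released and at rest in its stand's hole: face within 5 mm of the hole's centre and 3 mm of its floor, upright within 0.1 rad (z of cap_top in the frame of housing below 0.054 m and horizontal distance between cap_top and rim below 0.003 m and angle between cap_top's own z axis and vertical below 0.08 rad and horizontal distance between tool_face and stand_floor below 0.005 m and z of tool_face in the frame of stand below 0.013 m and angle between tool_face's own z axis and vertical below 0.1 rad and linear speed of press_tool below 0.02 m/s); the robot touches nothing.
It fails at once if the tool presses on the cap with more than 35 N (contact force between press_tool and end_cap above 35 N).
It fails at once if the cap is pressed with the fingers (over 2 N) (contact force between the fingers and end_cap above 2 N).
It fails at once if the tool is not square to the cap while pressing: tilted over 0.15 rad with more than 4 N on the cap (contact force between press_tool and end_cap above 4 N and angle between tool_face's own z axis and vertical above 0.15 rad).
It fails at once if a bystander (tube, driver, cover, nut or wheel) is moved more than 15 mm (distance of any of bearing_tube, hex_driver, pinion_cover, wheel_nut, spare_wheel from where it was at the start of the episode above 0.015 m).
It also fails if it takes over 42 s, if anything falls off the work surface, if the arm or the gripper's body presses on something with over 40 N, if the wrist force passes 120 N, or if a joint passes its speed limit or range.

ROBOT

A 6-joint arm with a two-finger parallel gripper is mounted at the origin on the work surface. World frame = base frame: x ahead of the robot, y to its left, z up, the work surface at z = 0. Lengths are in m, angles in rad, forces in N, time in s.
With the tool pointing down it reaches from about 0.25 to 0.725 m from the base axis. Payload 4 kg.
Tool frame: the origin (TCP) lies on the centre line of the jaws, within the pads' length; the fingertips stand 17 mm ahead of it and the grasp point (between the pads) lies 2 mm behind it; z points along the fingers, y is the line along which they close (so a half turn about z gives the same grasp; the last joint's range is limited). The gripper opens to 85 mm and grips with 20 to 120 N. Pads are 22 mm wide; open, the fingers measure 114 mm over their backs; the gripper's body (76 mm by 85 mm) begins 54 mm behind the grasp point. The pads swing forward as they close: fully open they stand 13 mm farther back than shut.
Start: joints at [1.104, 0.241, 0.005, 1.335, 0, 1.571], TCP at [0.225, 0.447, 0.248] pointing down, gripper open.
Joint ranges: [-2.72, 2.72], [-1.05, 1.87], [-1.09, 1.28], [-1.99, 2.15], [-1.42, 1.44], [-3.14, 3.14]. Speed limits (rad/s): [2.79, 2.79, 3.14, 3.14, 3.14, 3.14].

INTERFACE

Orientations are given as a unit quaternion [x, y, z, w].
In Python, from workcell import bot, camera, get_calibration gives the robot as it stands.
- The arm moves only by the tool apply_moves, never from a script. Its argument "steps" is a list of rows, each a list of 3 entries, a list of its own where there are three numbers: the shift along the tool's x, y, z as a fraction of full scale, then the turn, a rotation vector about the tool's x, y, z as a fraction of full scale, then the opening, from 0 (shut) to 1 (fully open). A call has exactly 8 rows; each row shifts and turns the commanded pose from where the row before left it, along the tool's axes as they then stand; what a row does not reach is not made up. Full scale, the value 1, is 20 cm for a shift and pi rad for a turn. A row lasts 1/12 s, in which the tool goes at most 41.7 mm and 7.16 degrees, less where a joint would pass 70% of its speed; a pose out of reach is approached as far as the arm can. A call with a number of a shift or a turn outside -1 to 1 is refused whole. A call with a gripper value outside its range is refused whole. The fingers move at their own pace and stop on an object; the grip force is fixed at half the most. Time passes only in rows, so rows that do not move let the fingers close, or fill a call up. It gives the time, the measured TCP pose, the force, the opening and the grip force at its end, in the units of the state.
- bot.get_obs(): the state, without advancing time (a new reading comes with each control period).
- camera(name): name is "scene" or "top" or "wrist"; returns (picture, depth): 400x640x3 uint8, red, green, blue; 400x640 float32, m along the optical axis (not along the pixel's ray), 0 where there is no reading.
- get_calibration(name): a dict with "fov_y" (degrees; the focal length in pixels is half the picture's height over the tangent of half this angle, whatever the lens; pixels are square), "cx", "cy" (the principal point, pixels), "rvec" (rotation vector, rad) and "tvec" (3), from world to camera coordinates, as OpenCV has them. Camera axes: x right, y down, z forward; pixel columns grow to the right and rows downward; lengths in m; the calibration is good to about 2 mm. A picture is of the moment at which its call begins: read the wrist's pose just before it. get_calibration takes no time and is no camera call; for the wrist camera it gives the pose at the moment of the call.
- bot.job_done(): hands the job in; it is judged then, once.
The state is a dict: "clock": time; "joint_pos": joint angles; "joint_vel": joint speeds; "tau": joint torques, N m; "eef_pos": TCP position; "tool_rot": TCP orientation; "ft_force": force on the tool from outside, world axes, zero at the start; "ft_torque": the same for the moment, N m; "grip_width": finger opening in m; "grasp_force": force on a finger pad.
Only numpy, scipy, OpenCV 4.12 (cv2) and the standard library are available. Lean on these libraries where they do the work, as an engineer would, in place of code of your own. Each camera call takes 0.05 s, during which the arm holds its last target. There are 200 camera calls.

## Working session

There is one attempt and no reset: what is moved stays moved. The work goes in short steps, Python scripts to look and compute and a tool call to move; the robot and the scene stay as the last step left them, time stands still between calls to the robot, and variables do not carry over. Pictures are saved under pics/ and viewed, at most 10 in all, crops included, and the job is handed in when it is done.

Besides the shell and the picture viewer there is one more tool, called after "Call:" by a JSON object that holds its "api" and its "payload", one argument or row to a line. apply_moves: Moves the arm, as the interface text tells. Its arguments: {"type":"object","properties":{"steps":{"type":"array"}},"required":["steps"]}

```bash
mkdir -p pics; ls
python3 - <<'E'
from workcell import bot,camera,get_calibration
import cv2,numpy as np
o=bot.get_obs();print({k:np.round(v,3).tolist() for k,v in o.items()})
for n in("top","scene"):
    c=get_calibration(n);p,d=camera(n);print(n,c)
    cv2.imwrite(f"pics/{n}0.png",p[:,:,::-1]);np.savez(f"{n}0.npz",p=p,d=d,rvec=c["rvec"],tvec=c["tvec"],f=200/np.tan(np.radians(c["fov_y"]/2)),cx=c["cx"],cy=c["cy"])
E
```

```text
pics
{'clock': 0.0, 'joint_pos': [1.104, 0.241, 0.004, 1.335, -0.0, 1.571], 'joint_vel': [-0.002, -0.0, -0.001, -0.0, -0.001, -0.001], 'tau': [0.0, -37.232, 25.241, 0.017, 0.0, -0.0], 'eef_pos': [0.225, 0.446, 0.247], 'tool_rot': [0.231, 0.973, -0.001, -0.0], 'ft_force': [-0.363, 0.302, -0.16], 'ft_torque': [0.01, -0.066, 0.024], 'grasp_force': 0.0, 'grip_width': 0.085}
top {'fov_y': 49.57608584458869, 'cx': 315.8271137672261, 'cy': 199.2030242817119, 'rvec': array([ 2.09081803, -2.14862353,  0.21134128]), 'tvec': array([-0.01155236,  0.54559636,  0.97097418])}
scene {'fov_y': 54.954003629330735, 'cx': 320.26046141784184, 'cy': 197.48266471300394, 'rvec': array([ 1.66505901,  1.8889517 , -0.80679521]), 'tvec': array([ 0.08445987, -0.31089805,  1.36090214])}
```

View pics/top0.png

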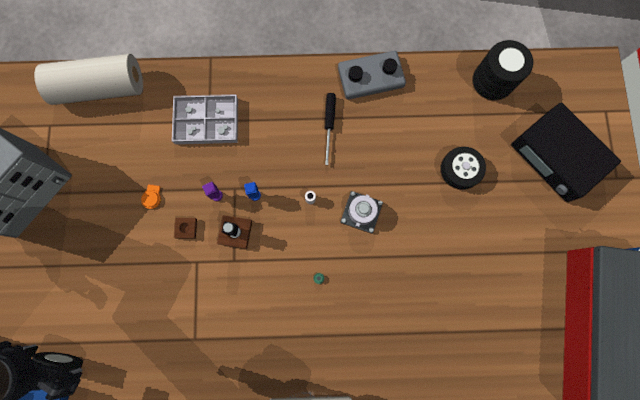

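View pics/scene0.png

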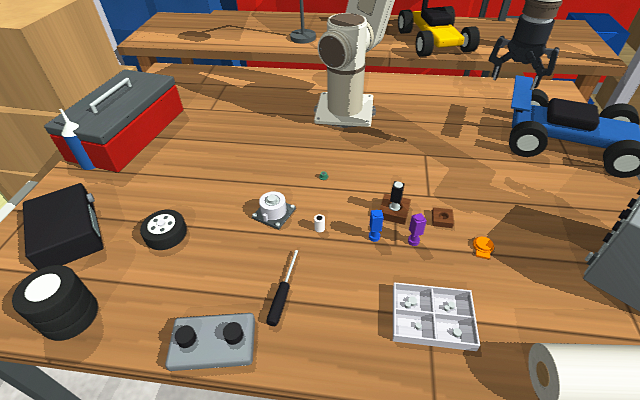

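The top view shows the big stand at (235,232) with the black tool in it (top disc at about (231,229)), and the small stand at (185,228). The housing is at (362,210) with the tube at (310,196) between them, and the blue and purple look-alikes are at (252,190) and (212,190). The scene view agrees.

```bash
cat > h.py <<'E'
import numpy as np,cv2
from workcell import bot,camera,get_calibration
def snap(n):
    c=get_calibration(n);p,d=camera(n)
    return dict(p=p,d=d,f=200/np.tan(np.radians(c["fov_y"]/2)),**c)
def cloud(s):
    v,u=np.mgrid[:400,:640];d=s["d"]
    P=np.stack([(u-s["cx"])/s["f"]*d,(v-s["cy"])/s["f"]*d,d],-1)
    R=cv2.Rodrigues(np.array(s["rvec"]))[0]
    W=(P-s["tvec"])@R; W[d==0]=np.nan
    return W
def proj(s,X):
    q=cv2.projectPoints(np.array(X,float).reshape(-1,1,3),np.array(s["rvec"]),np.array(s["tvec"]),np.array([[s["f"],0,s["cx"]],[0,s["f"],s["cy"]],[0,0,1.]]),None)[0]
    return q[:,0]
E
python3 - <<'E'
from h import *
np.set_printoptions(precision=4,suppress=True)
for n in("top","scene"):
    s=dict(np.load(n+"0.npz"));W=cloud(s)
    print(n)
    if n=="top": c0={k:W[v,u] for k,(u,v) in dict(stand=(235,232),housing=(362,210)).items()};print(c0)
    for k,lo,hi,r in(("stand",.020,.030,.06),("stand",.088,.105,.06),("housing",.045,.055,.05),("housing",.056,.066,.03),("housing",.006,.014,.065)):
        m=(np.hypot(W[...,0]-c0[k][0],W[...,1]-c0[k][1])<r)&(W[...,2]>lo)&(W[...,2]<hi)
        P=W[m];print(k,lo,m.sum(),np.nanmean(P,0),np.nanmedian(P[:,2]) if len(P) else 0)
        if len(P)>5: print('  rect',cv2.minAreaRect(P[:,:2].astype(np.float32)*1000),'circ',cv2.minEnclosingCircle(P[:,:2].astype(np.float32)*1000))
    m=(np.hypot(W[...,0]-c0['stand'][0],W[...,1]-c0['stand'][1])<.1)
    if n=="top":
        for k,(u,v) in dict(tube=(310,196),blue=(252,188),purple=(212,190),nut=(320,279)).items(): print(k,W[v,u])
E
```

```text
top
{'stand': array([0.4705, 0.1613, 0.0682]), 'housing': array([ 0.5149, -0.1335,  0.0613])}
stand 0.02 633 [0.4754 0.1702 0.0248] 0.024733138320699524
  rect ((477.5263366699219, 173.2161102294922), (70.54557037353516, 69.99346923828125), 79.08477783203125) circ ((477.3818664550781, 171.75302124023438), 48.2890625)
stand 0.088 136 [0.4768 0.1722 0.0969] 0.09737171981546147
  rect ((477.21905517578125, 172.8206787109375), (26.12215232849121, 25.853919982910156), 76.24557495117188) circ ((477.6707458496094, 172.4595184326172), 17.008092880249023)
housing 0.045 502 [ 0.5188 -0.1365  0.0505] 0.05067362379476724
  rect ((519.3516235351562, -136.24972534179688), (63.94926452636719, 63.220829010009766), 86.29891204833984) circ ((519.3379516601562, -137.07757568359375), 33.05911636352539)
housing 0.056 75 [ 0.5193 -0.1366  0.0593] 0.059221270680106824
  rect ((518.9085693359375, -137.40504455566406), (21.414306640625, 21.31377410888672), 85.98171997070312) circ ((519.7471313476562, -136.66323852539062), 11.705425262451172)
housing 0.006 457 [ 0.5124 -0.1326  0.0099] 0.009782906877543487
  
[... 762 characters left out ...]
0.045 343 [ 0.5263 -0.1353  0.0513] 0.051632170618048
  rect ((521.5623168945312, -136.00405883789062), (65.59754180908203, 63.239810943603516), 13.592995643615723) circ ((522.2778930664062, -136.53341674804688), 33.78349685668945)
housing 0.056 62 [ 0.5231 -0.1362  0.0602] 0.0604027861875667
  rect ((521.4397583007812, -136.8737335205078), (21.87416648864746, 22.902172088623047), 62.60195541381836) circ ((521.7588500976562, -135.52345275878906), 12.9884033203125)
housing 0.006 310 [ 0.5404 -0.1295  0.0107] 0.010776831495902894
  rect ((522.4520263671875, -136.87025451660156), (84.37126922607422, 85.03829956054688), 69.4375) circ ((522.0216674804688, -136.86228942871094), 57.584693908691406)
```

Call:
{"api": "apply_moves", "payload": {
  "steps": [
    [[-0.1, -0.037, 0], [0, 0, 0], 1],
    [[-0.18, -0.067, 0], [0, 0, 0], 1],
    [[-0.18, -0.067, 0], [0, 0, 0], 1],
    [[-0.18, -0.067, 0], [0, 0, 0], 1],
    [[-0.18, -0.067, 0], [0, 0, 0], 1],
    [[-0.18, -0.067, 0], [0, 0, 0], 1],
    [[-0.18, -0.067, 0], [0, 0, 0], 1],
    [[-0.1, -0.037, 0], [0, 0, 0], 1]
  ]
}}

```text
clock: 0.77
eef_pos: [0.4126, 0.2434, 0.2479]
tool_rot: [0.233, 0.973, -0.001, 0.0]
ft_force: [0.1, 0.7, 1.3]
grip_width: 0.0853
grasp_force: 0.0
```

Call:
{"api": "apply_moves", "payload": {
  "steps": [
    [[-0.12, -0.045, 0], [0, 0, 0], 1],
    [[-0.15, -0.056, 0], [0, 0, 0], 1],
    [[-0.12, -0.045, 0], [0, 0, 0], 1],
    [[-0.06, -0.021, 0], [0, 0, 0], 1],
    [[0, 0, 0], [0, 0, -0.022], 1],
    [[0, 0, 0], [0, 0, -0.022], 1],
    [[0, 0, 0], [0, 0, -0.022], 1],
    [[0, 0, 0], [0, 0, 0], 1]
  ]
}}

```text
clock: 1.43
eef_pos: [0.4757, 0.176, 0.2478]
tool_rot: [0.129, 0.992, -0.0, -0.001]
ft_force: [0.1, -0.0, -0.6]
grip_width: 0.0856
grasp_force: 0.0
```

```bash
cat > loc.py <<'E'
from h import *
np.set_printoptions(precision=4,suppress=True)
def yaw(o): 
    x,y,z,w=o["tool_rot"]; from scipy.spatial.transform import Rotation as R
    return R.from_quat(o["tool_rot"]).as_matrix()
def rep(W,c,bands,r):
    for lo,hi,rr in bands:
        m=(np.hypot(W[...,0]-c[0],W[...,1]-c[1])<rr)&(W[...,2]>lo)&(W[...,2]<hi)
        P=W[m]
        if len(P)<10: print(lo,len(P));continue
        v=(P[:,:2]*1000).astype(np.float32)
        print(lo,len(P),np.nanmean(P,0),'rect',np.round(np.array(sum(([*a] if hasattr(a,'__len__') else [a] for a in cv2.minAreaRect(v)),[])),1),'circ',cv2.minEnclosingCircle(v))
E
python3 - <<'E'
from loc import *
o=bot.get_obs();print(o["eef_pos"],yaw(o));s=snap("wrist");W=cloud(s)
print({k:s[k] for k in("f","tvec")})
cv2.imwrite("pics/w1.png",s["p"][:,:,::-1]);np.savez("w1.npz",**s)
rep(W,(.478,.173),((.02,.03,.06),(.088,.105,.03),(.05,.085,.03)),0)
E
```

```text
[0.4757 0.176  0.2478] [[-0.9668  0.2555 -0.0013]
 [ 0.2555  0.9668 -0.0001]
 [ 0.0012 -0.0005 -1.    ]]
{'f': np.float64(316.7220630594366), 'tvec': array([-0.2912, -0.4342,  0.2481])}
0.02 2704 [0.4714 0.1741 0.026 ] rect [478.  172.1  70.2  70.6  79. ] circ ((478.17462158203125, 172.19741821289062), 48.96011734008789)
0.088 813 [0.4759 0.1727 0.0979] rect [477.5 172.1  25.8  26.7  75.6] circ ((477.161865234375, 172.08609008789062), 17.151947021484375)
0.05 207 [0.4652 0.1753 0.0688] rect [465.6 175.2  25.6   2.1  75.5] circ ((466.62701416015625, 174.89505004882812), 12.804009437561035)
```

View pics/w1.png

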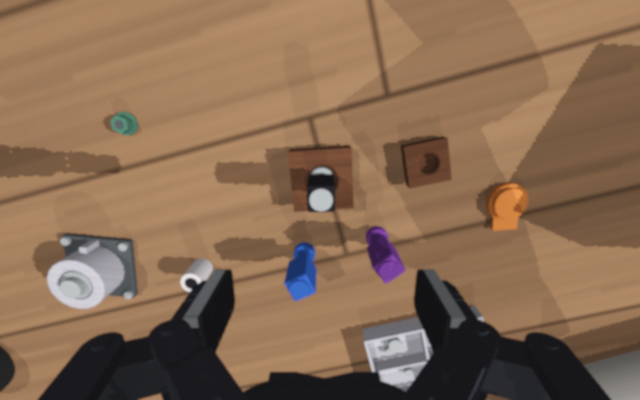

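The wrist view shows the tool at (321,190) standing in the large stand at (322,180). The tool is at (0.4775, 0.172) with its flats at 75.5°, and the gripper is already at 75.2°. I'm descending.

Call:
{"api": "apply_moves", "payload": {
  "steps": [
    [[-0.014, -0.017, 0.08], [0, 0, 0], 1],
    [[0, 0, 0.15], [0, 0, 0], 1],
    [[0, 0, 0.15], [0, 0, 0], 1],
    [[0, 0, 0.15], [0, 0, 0], 1],
    [[0, 0, 0.15], [0, 0, 0], 1],
    [[0, 0, 0.13], [0, 0, 0], 1],
    [[0, 0, 0.07], [0, 0, 0], 1],
    [[0, 0, 0.01], [0, 0, 0], 1]
  ]
}}

```text
clock: 2.15
eef_pos: [0.475, 0.1713, 0.0669]
tool_rot: [0.13, 0.992, -0.002, -0.003]
ft_force: [-0.5, 0.3, -0.4]
grip_width: 0.0848
grasp_force: 0.0
```

Call:
{"api": "apply_moves", "payload": {
  "steps": [
    [[0, 0, 0], [0, 0, 0], 0.7],
    [[0, 0, 0], [0, 0, 0], 0.5],
    [[0, 0, 0], [0, 0, 0], 0.4],
    [[0, 0, 0], [0, 0, 0], 0.3],
    [[0, 0, 0], [0, 0, 0], 0.2],
    [[0, 0, 0], [0, 0, 0], 0],
    [[0, 0, 0], [0, 0, 0], 0],
    [[0, 0, 0], [0, 0, 0], 0]
  ]
}}

```text
clock: 2.82
eef_pos: [0.479, 0.1722, 0.0717]
tool_rot: [0.129, 0.992, 0.001, 0.001]
ft_force: [0.1, -0.8, 5.5]
grip_width: 0.0252
grasp_force: 59.4
```

Call:
{"api": "apply_moves", "payload": {
  "steps": [
    [[0, 0, -0.03], [0, 0, 0], 0],
    [[0, 0, -0.06], [0, 0, 0], 0],
    [[0, 0, -0.1], [0, 0, 0], 0],
    [[0, 0, -0.12], [0, 0, 0], 0],
    [[0, 0, -0.12], [0, 0, 0], 0],
    [[0, 0, -0.1], [0, 0, 0], 0],
    [[0, 0, -0.05], [0, 0, 0], 0],
    [[0, 0, 0], [0, 0, 0], 0]
  ]
}}

```text
clock: 3.48
eef_pos: [0.4792, 0.1724, 0.1886]
tool_rot: [0.129, 0.992, 0.001, 0.002]
ft_force: [0.6, 0.4, -1.7]
grip_width: 0.0252
grasp_force: 59.4
```

Run:
```python
from loc import *
o=bot.get_obs();print(o["clock"],o["eef_pos"],yaw(o),o["ft_force"],o["grip_width"])
for n in("wrist","top"):
    s=snap(n);W=cloud(s);cv2.imwrite(f"pics/{n}2.png",s["p"][:,:,::-1]);np.savez(n+"2.npz",**s)
    print(n);rep(W,(.520,-.1365),((.045,.055,.05),(.056,.066,.03),(.006,.014,.065)),0)
    z=o["eef_pos"][2];print('tool');rep(W,o["eef_pos"],((z-.068,z-.01,.03),(.02,.03,.06)),0)
w=cv2.imread("pics/wrist2.png");cv2.imwrite("pics/w2c.png",w)
```

```text
3.4833 [0.4792 0.1724 0.1886] [[-0.9665  0.2565  0.0043]
 [ 0.2566  0.9665  0.0016]
 [-0.0037  0.0026 -1.    ]] [ 0.644   0.4334 -1.7   ] 0.025239793782805577
wrist
0.045 2676 [ 0.5172 -0.1315  0.0512] rect [ 519.9 -136.2   64.2   66.4   58.6] circ ((520.236328125, -137.54396057128906), 34.27860641479492)
0.056 514 [ 0.5193 -0.1355  0.0601] rect [ 520.  -137.6   23.3   24.5   12.3] circ ((520.6558227539062, -137.3608856201172), 13.035390853881836)
0.006 2006 [ 0.5117 -0.1184  0.0106] rect [ 519.7 -137.1   85.5   84.6   68.7] circ ((519.726806640625, -136.7494354248047), 58.341827392578125)
tool
0.12064858946154328 1584 [0.468  0.1752 0.1537] rect [470.9 174.6  38.8  13.4  76.8] circ ((468.30694580078125, 175.1683349609375), 19.389404296875)
0.02 4220 [0.4742 0.1731 0.026 ] rect [477.9 172.2  70.2  70.7  79. ] circ ((477.71893310546875, 172.376953125), 49.2431755065918)
top
0.045 501 [ 0.5187 -0.1367  0.0506] rect [ 519.3 -136.2   64.2   62.7   87.6] circ ((519.5778198242188, -136.79925537109375), 32.993473052978516)
0.056 79 [ 0.5189 -0.1366  0.0602] rect [ 518.6 -137.3   21.3   22.    87.1] circ ((519.4156494140625, -137.05699157714844), 11.948901176452637)
0.006 439 [ 0.5128 -0.1324  0.0098] rect [ 521.3 -137.5   83.8   88.7   68.7] circ ((519.1026000976562, -137.18031311035156), 57.82975387573242)
tool
0.12064858946154328 30 [0.4648 0.169  0.1484] rect [464.7 167.4   6.9  27.3   6.8] circ ((465.5489501953125, 167.45486450195312), 13.796233177185059)
0.02 434 [0.464  0.1686 0.0249] rect [477.4 173.3  70.8  69.7  79. ] circ ((476.8274841308594, 172.52886962890625), 47.546417236328125)
```

View pics/w2c.png

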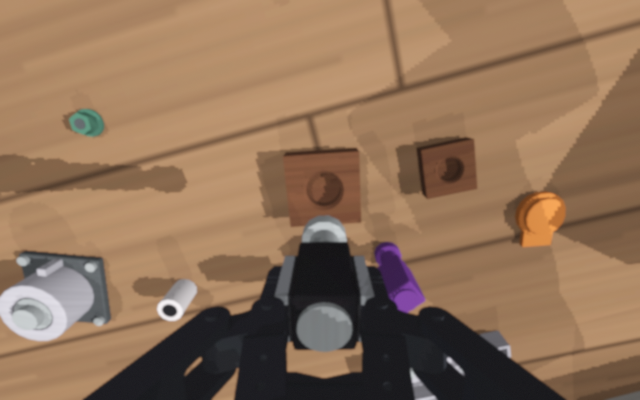

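The tool is gripped and upright, and the stand hole is clear at (324,188), centred at about (0.4777, 0.1724). The housing is at (0.520, -0.137). I'm moving across at this height.

Call:
{"api": "apply_moves", "payload": {
  "steps": [
    [[-0.025, -0.06, 0], [0, 0, 0], 0],
    [[-0.045, -0.108, 0], [0, 0, 0], 0],
    [[-0.06, -0.145, 0], [0, 0, 0], 0],
    [[-0.06, -0.145, 0], [0, 0, 0], 0],
    [[-0.06, -0.145, 0], [0, 0, 0], 0],
    [[-0.06, -0.145, 0], [0, 0, 0], 0],
    [[-0.06, -0.145, 0], [0, 0, 0], 0],
    [[-0.06, -0.145, 0], [0, 0, 0], 0]
  ]
}}

```text
clock: 4.25
eef_pos: [0.5064, -0.0521, 0.184]
tool_rot: [0.129, 0.992, 0.0, -0.002]
ft_force: [1.0, 0.7, -2.5]
grip_width: 0.0252
grasp_force: 59.4
```

Call:
{"api": "apply_moves", "payload": {
  "steps": [
    [[-0.06, -0.145, 0], [0, 0, 0], 0],
    [[-0.055, -0.13, 0], [0, 0, 0], 0],
    [[-0.035, -0.085, 0], [0, 0, 0], 0],
    [[-0.018, -0.042, 0], [0, 0, 0], 0],
    [[0, 0, 0], [0, 0, 0], 0],
    [[0, 0, 0], [0, 0, 0], 0],
    [[0, 0, 0], [0, 0, 0], 0],
    [[0, 0, 0], [0, 0, 0], 0]
  ]
}}

```text
clock: 4.92
eef_pos: [0.5194, -0.1357, 0.186]
tool_rot: [0.128, 0.992, 0.0, -0.0]
ft_force: [0.5, 0.8, -2.6]
grip_width: 0.0256
grasp_force: 59.3
```

Run:
```python
from loc import *
o=bot.get_obs();print(o["clock"],o["eef_pos"],yaw(o),o["ft_force"],o["grip_width"])
s=snap("wrist");W=cloud(s);cv2.imwrite("pics/w3.png",s["p"][:,:,::-1]);np.savez("w3.npz",**s)
rep(W,(.520,-.1365),((.045,.055,.05),(.056,.066,.03),(.006,.014,.065)),0)
z=o["eef_pos"][2];print('tool')
for a,b in((-.064,-.055),(-.055,-.049),(-.049,-.04),(-.035,-.02)):rep(W,o["eef_pos"],((z+a,z+b,.025),),0)
p=s["p"][:,:,::-1].copy()
# predicted foot circle and tool-top circle with tool on assumed axis
t=np.linspace(0,6.28,60)
off=np.array([-.0013,0])
for r,h in((.014,-.0617),(.014,-.0497),(.009,-.0497)):
    X=np.c_[o["eef_pos"][0]+off[0]+r*np.cos(t),o["eef_pos"][1]+off[1]+r*np.sin(t),0*t+z+h]
    cv2.polylines(p,[proj(s,X).astype(int)],True,(0,0,255))
cv2.imwrite("pics/w3.png",p[150:,170:470][:250].repeat(2,0).repeat(2,1))
```

```text
4.9167 [ 0.5194 -0.1357  0.186 ] [[-0.967   0.2547 -0.0008]
 [ 0.2547  0.967   0.0006]
 [ 0.001   0.0004 -1.    ]] [ 0.49    0.8277 -2.6492] 0.02564243274519794
0.045 2998 [ 0.5124 -0.1364  0.0517] rect [ 516.  -137.5   64.8   58.7   80.5] circ ((519.5914306640625, -138.03732299804688), 32.99891662597656)
0.056 569 [ 0.518  -0.1377  0.0609] rect [ 518.1 -137.8   23.8   21.    79.9] circ ((519.4411010742188, -138.0165252685547), 11.941466331481934)
0.006 2161 [ 0.5012 -0.1333  0.0111] rect [ 519.5 -138.    84.    84.    69.1] circ ((518.7559204101562, -138.078125), 57.97123718261719)
tool
0.12199157842941666 104 [ 0.5069 -0.1325  0.1287] rect [ 508.6 -132.9   25.7    8.5   74.2] circ ((512.6299438476562, -133.9886932373047), 12.843832969665527)
0.13099157842941667 247 [ 0.5085 -0.1333  0.1351] rect [ 510.8 -133.9   26.8   13.6   76.1] circ ((515.9473876953125, -135.20281982421875), 13.487733840942383)
0.13699157842941667 478 [ 0.5103 -0.1334  0.139 ] rect [ 510.5 -134.    26.    12.6   75.3] circ ((514.521728515625, -135.1065673828125), 13.109709739685059)
0.15099157842941666 156 [ 0.5063 -0.1328  0.162 ] rect [ 507.7 -133.    25.6    5.7   74.9] circ ((506.931640625, -132.7772979736328), 12.812161445617676)
```

View pics/w3.png

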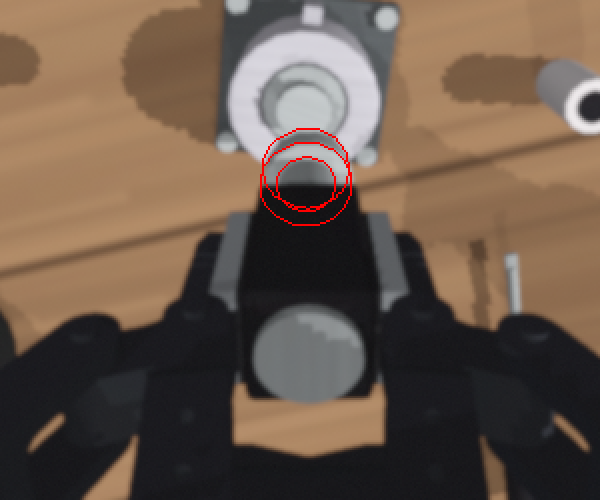

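Call:
{"api": "apply_moves", "payload": {
  "steps": [
    [[-0.009, -0.006, 0.02], [0, 0, 0], 0],
    [[0, 0, 0.05], [0, 0, 0], 0],
    [[0, 0, 0.07], [0, 0, 0], 0],
    [[0, 0, 0.06], [0, 0, 0], 0],
    [[0, 0, 0.04], [0, 0, 0], 0],
    [[0, 0, 0.02], [0, 0, 0], 0],
    [[0, 0, 0], [0, 0, 0], 0],
    [[0, 0, 0], [0, 0, 0], 0]
  ]
}}

```text
clock: 5.63
eef_pos: [0.5212, -0.1386, 0.1343]
tool_rot: [0.129, 0.992, 0.0, -0.0]
ft_force: [0.6, 0.8, -2.4]
grip_width: 0.0255
grasp_force: 59.3
```

Run:
```python
from loc import *
for i in range(3):
    o=bot.get_obs();print(o["clock"],o["eef_pos"],o["ft_force"])
    s=snap("wrist");W=cloud(s)
rep(W,(.520,-.1365),((.046,.053,.05),(.006,.014,.065)),0)
z=o["eef_pos"][2]
rep(W,o["eef_pos"],((z-.0617,z-.049,.03),(z-.055,z-.049,.025)),0)
t=snap("top");cv2.imwrite("pics/t4.png",t["p"][:,:,::-1])
p=s["p"][:,:,::-1];cv2.imwrite("pics/w4.png",p[180:400,200:440].repeat(2,0).repeat(2,1))
```

```text
5.6333 [ 0.5212 -0.1386  0.1343] [ 0.5655  0.7741 -2.4172]
5.6833 [ 0.5215 -0.1388  0.1347] [ 0.5039 -0.0815 -2.2478]
5.7333 [ 0.5217 -0.1389  0.135 ] [-0.9988 -0.3024 -1.9467]
0.046 3813 [ 0.5108 -0.1357  0.0517] rect [ 515.6 -137.    65.5   57.9   74.3] circ ((519.2207641601562, -137.95562744140625), 32.859405517578125)
0.006 2865 [ 0.4981 -0.133   0.011 ] rect [ 519.3 -137.9   84.2   83.9   69. ] circ ((519.5222778320312, -137.8335723876953), 58.18242263793945)
0.07331297743873921 369 [ 0.5104 -0.1359  0.0823] rect [ 513.4 -137.2   26.9   13.6   76.1] circ ((517.9672241210938, -138.39584350585938), 13.534860610961914)
0.08001297743873922 263 [ 0.5108 -0.1361  0.0842] rect [ 513.4 -137.2   26.9   13.6   76.1] circ ((518.6168823242188, -138.4889678955078), 13.517317771911621)
```

View pics/w4.png

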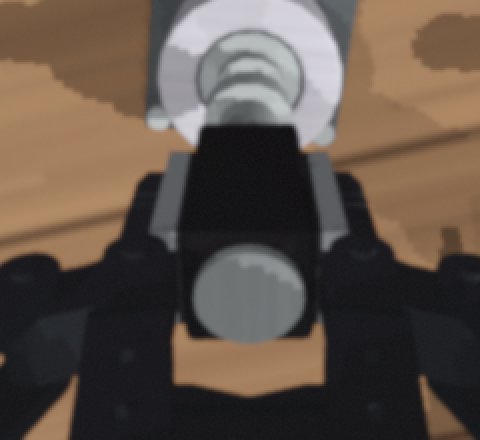

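The foot stands above the cap boss, about 1 mm off centre. I'll correct that and approach to contact.

Call:
{"api": "apply_moves", "payload": {
  "steps": [
    [[0.006, 0.003, 0.01], [0, 0, 0], 0],
    [[0, 0, 0.015], [0, 0, 0], 0],
    [[0, 0, 0.01], [0, 0, 0], 0],
    [[0, 0, 0.008], [0, 0, 0], 0],
    [[0, 0, 0.005], [0, 0, 0], 0],
    [[0, 0, 0.004], [0, 0, 0], 0],
    [[0, 0, 0.003], [0, 0, 0], 0],
    [[0, 0, 0], [0, 0, 0], 0]
  ]
}}

```text
clock: 6.5
eef_pos: [0.5201, -0.1378, 0.1231]
tool_rot: [0.129, 0.992, 0.0, -0.0]
ft_force: [0.2, -0.6, -2.1]
grip_width: 0.0256
grasp_force: 59.3
```

Call:
{"api": "apply_moves", "payload": {
  "steps": [
    [[0, 0, 0.002], [0, 0, 0], 0],
    [[0, 0, 0.002], [0, 0, 0], 0],
    [[0, 0, 0.002], [0, 0, 0], 0],
    [[0, 0, 0.002], [0, 0, 0], 0],
    [[0, 0, 0.002], [0, 0, 0], 0],
    [[0, 0, 0.002], [0, 0, 0], 0],
    [[0, 0, 0.002], [0, 0, 0], 0],
    [[0, 0, 0], [0, 0, 0], 0]
  ]
}}

```text
clock: 7.17
eef_pos: [0.5204, -0.1379, 0.1209]
tool_rot: [0.129, 0.992, -0.0, 0.0]
ft_force: [-1.5, 0.8, 0.4]
grip_width: 0.0253
grasp_force: 59.7
```

Call:
{"api": "apply_moves", "payload": {
  "steps": [
    [[0, 0, 0.002], [0, 0, 0], 0],
    [[0, 0, 0.002], [0, 0, 0], 0],
    [[0, 0, 0.002], [0, 0, 0], 0],
    [[0, 0, 0.002], [0, 0, 0], 0],
    [[0, 0, 0.002], [0, 0, 0], 0],
    [[0, 0, 0.002], [0, 0, 0], 0],
    [[0, 0, 0.002], [0, 0, 0], 0],
    [[0, 0, 0], [0, 0, 0], 0]
  ]
}}

```text
clock: 7.83
eef_pos: [0.5206, -0.138, 0.1191]
tool_rot: [0.129, 0.992, -0.0, 0.001]
ft_force: [-1.8, 0.5, 8.3]
grip_width: 0.0255
grasp_force: 60.9
```

Call:
{"api": "apply_moves", "payload": {
  "steps": [
    [[0, 0, 0.002], [0, 0, 0], 0],
    [[0, 0, 0.002], [0, 0, 0], 0],
    [[0, 0, 0.002], [0, 0, 0], 0],
    [[0, 0, 0.002], [0, 0, 0], 0],
    [[0, 0, 0.002], [0, 0, 0], 0],
    [[0, 0, 0.002], [0, 0, 0], 0],
    [[0, 0, 0.002], [0, 0, 0], 0],
    [[0, 0, 0], [0, 0, 0], 0]
  ]
}}

```text
clock: 8.5
eef_pos: [0.5206, -0.138, 0.1164]
tool_rot: [0.129, 0.992, -0.0, 0.001]
ft_force: [-2.7, 0.4, 10.2]
grip_width: 0.0254
grasp_force: 60.8
```

Call:
{"api": "apply_moves", "payload": {
  "steps": [
    [[0, 0, 0.002], [0, 0, 0], 0],
    [[0, 0, 0.002], [0, 0, 0], 0],
    [[0, 0, 0.002], [0, 0, 0], 0],
    [[0, 0, 0.002], [0, 0, 0], 0],
    [[0, 0, 0.002], [0, 0, 0], 0],
    [[0, 0, 0.002], [0, 0, 0], 0],
    [[0, 0, 0], [0, 0, 0], 0],
    [[0, 0, 0], [0, 0, 0], 0]
  ]
}}

```text
clock: 9.17
eef_pos: [0.5206, -0.138, 0.1147]
tool_rot: [0.129, 0.992, -0.0, 0.001]
ft_force: [-3.3, 0.6, 13.5]
grip_width: 0.0258
grasp_force: 61.3
```

Call:
{"api": "apply_moves", "payload": {
  "steps": [
    [[0, 0, 0.001], [0, 0, 0], 0],
    [[0, 0, 0.001], [0, 0, 0], 0],
    [[0, 0, 0.001], [0, 0, 0], 0],
    [[0, 0, 0.001], [0, 0, 0], 0],
    [[0, 0, 0.001], [0, 0, 0], 0],
    [[0, 0, 0.001], [0, 0, 0], 0],
    [[0, 0, 0], [0, 0, 0], 0],
    [[0, 0, 0], [0, 0, 0], 0]
  ]
}}

```text
clock: 9.83
eef_pos: [0.5207, -0.138, 0.1139]
tool_rot: [0.129, 0.992, -0.0, 0.001]
ft_force: [-4.3, 1.3, 15.8]
grip_width: 0.0254
grasp_force: 61.4
```

Call:
{"api": "apply_moves", "payload": {
  "steps": [
    [[0, 0, 0.001], [0, 0, 0], 0],
    [[0, 0, 0.001], [0, 0, 0], 0],
    [[0, 0, 0.001], [0, 0, 0], 0],
    [[0, 0, 0.001], [0, 0, 0], 0],
    [[0, 0, 0.001], [0, 0, 0], 0],
    [[0, 0, 0], [0, 0, 0], 0],
    [[0, 0, 0], [0, 0, 0], 0],
    [[0, 0, 0], [0, 0, 0], 0]
  ]
}}

```text
clock: 10.5
eef_pos: [0.5207, -0.138, 0.1132]
tool_rot: [0.129, 0.992, -0.0, 0.001]
ft_force: [-5.8, 1.3, 17.6]
grip_width: 0.0257
grasp_force: 61.7
```

Call:
{"api": "apply_moves", "payload": {
  "steps": [
    [[0, 0, 0.001], [0, 0, 0], 0],
    [[0, 0, 0.001], [0, 0, 0], 0],
    [[0, 0, 0.001], [0, 0, 0], 0],
    [[0, 0, 0.001], [0, 0, 0], 0],
    [[0, 0, 0], [0, 0, 0], 0],
    [[0, 0, 0], [0, 0, 0], 0],
    [[0, 0, 0], [0, 0, 0], 0],
    [[0, 0, 0], [0, 0, 0], 0]
  ]
}}

```text
clock: 11.17
eef_pos: [0.5207, -0.138, 0.1129]
tool_rot: [0.129, 0.992, -0.0, 0.002]
ft_force: [-5.9, 2.0, 20.7]
grip_width: 0.0254
grasp_force: 62.1
```

Call:
{"api": "apply_moves", "payload": {
  "steps": [
    [[0, 0, 0.001], [0, 0, 0], 0],
    [[0, 0, 0.001], [0, 0, 0], 0],
    [[0, 0, 0], [0, 0, 0], 0],
    [[0, 0, 0], [0, 0, 0], 0],
    [[0, 0, 0], [0, 0, 0], 0],
    [[0, 0, 0], [0, 0, 0], 0],
    [[0, 0, 0], [0, 0, 0], 0],
    [[0, 0, 0], [0, 0, 0], 0]
  ]
}}

```text
clock: 11.83
eef_pos: [0.5207, -0.138, 0.1129]
tool_rot: [0.129, 0.992, -0.0, 0.002]
ft_force: [-6.3, 1.3, 22.4]
grip_width: 0.0255
grasp_force: 62.4
```

The force climbs with no further travel, so this is the hard stop. One more small push, then I'll back off gently and check that the cap stays down.

Call:
{"api": "apply_moves", "payload": {
  "steps": [
    [[0, 0, 0.001], [0, 0, 0], 0],
    [[0, 0, 0.001], [0, 0, 0], 0],
    [[0, 0, 0], [0, 0, 0], 0],
    [[0, 0, 0], [0, 0, 0], 0],
    [[0, 0, 0], [0, 0, 0], 0],
    [[0, 0, -0.005], [0, 0, 0], 0],
    [[0, 0, -0.005], [0, 0, 0], 0],
    [[0, 0, -0.005], [0, 0, 0], 0]
  ]
}}

```text
clock: 12.5
eef_pos: [0.5206, -0.138, 0.1142]
tool_rot: [0.129, 0.992, -0.0, 0.001]
ft_force: [-3.8, 1.5, 9.9]
grip_width: 0.0255
grasp_force: 61.2
```

Call:
{"api": "apply_moves", "payload": {
  "steps": [
    [[0, 0, -0.01], [0, 0, 0], 0],
    [[0, 0, -0.02], [0, 0, 0], 0],
    [[0, 0, -0.05], [0, 0, 0], 0],
    [[0, 0, -0.08], [0, 0, 0], 0],
    [[0, 0, -0.08], [0, 0, 0], 0],
    [[0, 0, -0.06], [0, 0, 0], 0],
    [[0, 0, -0.04], [0, 0, 0], 0],
    [[0, 0, 0], [0, 0, 0], 0]
  ]
}}

```text
clock: 13.17
eef_pos: [0.5212, -0.1381, 0.1816]
tool_rot: [0.129, 0.992, -0.0, 0.002]
ft_force: [-0.0, 0.7, -2.2]
grip_width: 0.0253
grasp_force: 59.5
```

Run:
```python
from loc import *
o=bot.get_obs();print(o["clock"],o["eef_pos"],yaw(o),o["ft_force"])
for n in("wrist","scene"):
    s=snap(n);W=cloud(s);print(n)
    for r in(.010,):
        P=W[np.hypot(W[...,0]-.5195,W[...,1]+.1375)<.011];P=P[(P[:,2]>.04)&(P[:,2]<.08)];print("cap z",len(P),np.percentile(P[:,2],[10,50,90]))
    P=W[(np.hypot(W[...,0]-.5195,W[...,1]+.1375)<.031)&(np.hypot(W[...,0]-.5195,W[...,1]+.1375)>.021)];P=P[(P[:,2]>.04)&(P[:,2]<.08)];print("rim z",np.percentile(P[:,2],[10,50,90]))
    if n=="wrist":
        z=o["eef_pos"][2];rep(W,o["eef_pos"],((z-.066,z-.049,.03),(z-.055,z-.049,.025)),0)
```

```text
13.1667 [ 0.5212 -0.1381  0.1816] [[-0.9665  0.2565  0.0032]
 [ 0.2565  0.9665 -0.0009]
 [-0.0033 -0.     -1.    ]] [-0.0024  0.7162 -2.237 ]
wrist
cap z 544 [0.0526 0.0538 0.0548]
rim z [0.0514 0.0522 0.053 ]
0.1155646900006378 370 [ 0.5101 -0.1356  0.1288] rect [ 512.8 -136.6   26.9   13.5   76.8] circ ((517.319091796875, -137.69366455078125), 13.52381420135498)
0.1265646900006378 262 [ 0.5105 -0.1358  0.1308] rect [ 512.8 -136.6   26.9   13.5   76.8] circ ((517.852294921875, -137.76953125), 13.509369850158691)
scene
cap z 40 [0.0522 0.0537 0.0556]
rim z [0.0504 0.0519 0.0537]
```

The cap top measures 1.6–1.8 mm above the rim, so it is home. I'm carrying the tool back to its stand.

Call:
{"api": "apply_moves", "payload": {
  "steps": [
    [[0.025, 0.06, 0], [0, 0, 0], 0],
    [[0.045, 0.108, 0], [0, 0, 0], 0],
    [[0.06, 0.145, 0], [0, 0, 0], 0],
    [[0.06, 0.145, 0], [0, 0, 0], 0],
    [[0.06, 0.145, 0], [0, 0, 0], 0],
    [[0.06, 0.145, 0], [0, 0, 0], 0],
    [[0.06, 0.145, 0], [0, 0, 0], 0],
    [[0.06, 0.145, 0], [0, 0, 0], 0]
  ]
}}

```text
clock: 13.93
eef_pos: [0.4886, 0.0868, 0.1786]
tool_rot: [0.129, 0.992, -0.0, -0.001]
ft_force: [0.6, -0.1, -2.2]
grip_width: 0.025
grasp_force: 59.4
```

Call:
{"api": "apply_moves", "payload": {
  "steps": [
    [[0.06, 0.145, 0], [0, 0, 0], 0],
    [[0.055, 0.13, 0], [0, 0, 0], 0],
    [[0.035, 0.085, 0], [0, 0, 0], 0],
    [[0.018, 0.042, 0], [0, 0, 0], 0],
    [[0, 0, 0], [0, 0, 0], 0],
    [[0, 0, 0], [0, 0, 0], 0],
    [[0, 0, 0], [0, 0, 0], 0],
    [[0, 0, 0], [0, 0, 0], 0]
  ]
}}

```text
clock: 14.6
eef_pos: [0.4784, 0.17, 0.1795]
tool_rot: [0.13, 0.991, -0.0, -0.0]
ft_force: [0.2, -0.8, -1.6]
grip_width: 0.0258
grasp_force: 59.4
```

```bash
cat > chk.py <<'E'
from loc import *
o=bot.get_obs();print(o["clock"],o["eef_pos"],yaw(o),o["ft_force"])
s=snap("wrist");W=cloud(s);z=o["eef_pos"][2]
rep(W,(.4777,.1724),((.02,.03,.06),),0);rep(W,o["eef_pos"],((z-.064,z-.049,.03),(z-.055,z-.049,.025)),0)
E
python3 chk.py
```

```text
14.6 [0.4784 0.17   0.1795] [[-0.966   0.2584 -0.0005]
 [ 0.2584  0.966  -0.0005]
 [ 0.0003 -0.0006 -1.    ]] [ 0.2402 -0.8214 -1.6418]
0.02 4291 [0.4731 0.1737 0.026 ] rect [477.9 172.2  70.2  70.5  78.9] circ ((477.6676940917969, 172.3058319091797), 49.15727615356445)
0.11551289115668761 363 [0.4672 0.1725 0.1267] rect [469.4 172.2  26.3  12.7  74.5] circ ((473.0804443359375, 171.22314453125), 13.170489311218262)
0.12451289115668762 254 [0.4676 0.1723 0.1287] rect [469.4 172.2  26.3  12.7  74.5] circ ((473.0804443359375, 171.22314453125), 13.170489311218262)
```

Call:
{"api": "apply_moves", "payload": {
  "steps": [
    [[0, 0.012, 0.03], [0, 0, 0], 0],
    [[0, 0, 0.08], [0, 0, 0], 0],
    [[0, 0, 0.1], [0, 0, 0], 0],
    [[0, 0, 0.1], [0, 0, 0], 0],
    [[0, 0, 0.07], [0, 0, 0], 0],
    [[0, 0, 0.03], [0, 0, 0], 0],
    [[0, 0, 0], [0, 0, 0], 0],
    [[0, 0, 0], [0, 0, 0], 0]
  ]
}}

```text
clock: 15.32
eef_pos: [0.4792, 0.1733, 0.0978]
tool_rot: [0.13, 0.992, -0.0, -0.0]
ft_force: [-0.2, -0.5, -1.5]
grip_width: 0.0256
grasp_force: 59.4
```

```bash
python3 chk.py
```

```text
15.3167 [0.4792 0.1733 0.0978] [[-0.9664  0.2571 -0.0001]
 [ 0.2571  0.9664 -0.    ]
 [ 0.0001 -0.0001 -1.    ]] [-0.1913 -0.5134 -1.5047]
0.02 6253 [0.4656 0.1752 0.0259] rect [475.3 172.7  70.3  65.9  78.8] circ ((475.6142578125, 172.68978881835938), 47.80037307739258)
0.03380740109855823 357 [0.4678 0.1762 0.045 ] rect [470.4 174.9  26.9  13.2  78. ] circ ((475.3291320800781, 173.82025146484375), 13.506404876708984)
0.04280740109855823 252 [0.4683 0.1759 0.0469] rect [470.4 174.9  26.9  13.1  78. ] circ ((475.9425964355469, 173.7273406982422), 13.489570617675781)
```

Call:
{"api": "apply_moves", "payload": {
  "steps": [
    [[0, -0.003, 0.02], [0, 0, 0], 0],
    [[0, 0, 0.02], [0, 0, 0], 0],
    [[0, 0, 0.02], [0, 0, 0], 0],
    [[0, 0, 0.02], [0, 0, 0], 0],
    [[0, 0, 0.02], [0, 0, 0], 0],
    [[0, 0, 0.012], [0, 0, 0], 0],
    [[0, 0, 0.008], [0, 0, 0], 0],
    [[0, 0, 0], [0, 0, 0], 0]
  ]
}}

```text
clock: 16.03
eef_pos: [0.4785, 0.1728, 0.0732]
tool_rot: [0.129, 0.992, -0.0, -0.0]
ft_force: [0.3, 0.0, -1.8]
grip_width: 0.0255
grasp_force: 59.4
```

Call:
{"api": "apply_moves", "payload": {
  "steps": [
    [[0, 0, 0.003], [0, 0, 0], 0],
    [[0, 0, 0.002], [0, 0, 0], 0],
    [[0, 0, 0.002], [0, 0, 0], 0],
    [[0, 0, 0.002], [0, 0, 0], 0],
    [[0, 0, 0], [0, 0, 0], 0],
    [[0, 0, 0], [0, 0, 0], 0],
    [[0, 0, 0], [0, 0, 0], 0],
    [[0, 0, 0], [0, 0, 0], 0]
  ]
}}

```text
clock: 16.7
eef_pos: [0.4789, 0.173, 0.072]
tool_rot: [0.129, 0.992, 0.0, 0.0]
ft_force: [0.7, -0.5, -2.1]
grip_width: 0.0251
grasp_force: 59.4
```

Call:
{"api": "apply_moves", "payload": {
  "steps": [
    [[0, 0, 0.002], [0, 0, 0], 0],
    [[0, 0, 0.002], [0, 0, 0], 0],
    [[0, 0, 0], [0, 0, 0], 0],
    [[0, 0, 0], [0, 0, 0], 0],
    [[0, 0, 0], [0, 0, 0], 0],
    [[0, 0, 0], [0, 0, 0], 0],
    [[0, 0, 0], [0, 0, 0], 0],
    [[0, 0, 0], [0, 0, 0], 0]
  ]
}}

```text
clock: 17.37
eef_pos: [0.479, 0.173, 0.0717]
tool_rot: [0.129, 0.992, 0.0, 0.0]
ft_force: [-2.6, -1.6, 5.5]
grip_width: 0.0253
grasp_force: 60.2
```

The tool is seated on the hole floor. Releasing.

Call:
{"api": "apply_moves", "payload": {
  "steps": [
    [[0, 0, -0.001], [0, 0, 0], 0],
    [[0, 0, -0.001], [0, 0, 0], 0],
    [[0, 0, 0], [0, 0, 0], 0.4],
    [[0, 0, 0], [0, 0, 0], 0.6],
    [[0, 0, 0], [0, 0, 0], 0.8],
    [[0, 0, 0], [0, 0, 0], 1],
    [[0, 0, 0], [0, 0, 0], 1],
    [[0, 0, 0], [0, 0, 0], 1]
  ]
}}

```text
clock: 18.03
eef_pos: [0.4789, 0.173, 0.0714]
tool_rot: [0.129, 0.992, -0.0, -0.0]
ft_force: [-0.2, -0.3, -0.1]
grip_width: 0.0858
grasp_force: 0.0
```

Call:
{"api": "apply_moves", "payload": {
  "steps": [
    [[0, 0, -0.03], [0, 0, 0], 1],
    [[0, 0, -0.08], [0, 0, 0], 1],
    [[0, 0, -0.13], [0, 0, 0], 1],
    [[0, 0, -0.15], [0, 0, 0], 1],
    [[0, 0, -0.15], [0, 0, 0], 1],
    [[0, 0, -0.12], [0, 0, 0], 1],
    [[0, 0, -0.05], [0, 0, 0], 1],
    [[0, 0, 0], [0, 0, 0], 1]
  ]
}}

```text
clock: 18.7
eef_pos: [0.4805, 0.1736, 0.2166]
tool_rot: [0.129, 0.992, 0.001, 0.003]
ft_force: [1.0, 0.5, -0.8]
grip_width: 0.0852
grasp_force: 0.0
```

Run:
```python
from loc import *
o=bot.get_obs();print(o["clock"],o["eef_pos"],o["grip_width"],o["ft_force"])
s=snap("wrist");W=cloud(s);cv2.imwrite("pics/w9.png",s["p"][:,:,::-1])
rep(W,(.478,.173),((.02,.03,.06),(.088,.105,.03)),0)
P=W[np.hypot(W[...,0]-.5195,W[...,1]+.1375)<.011];P=P[(P[:,2]>.04)&(P[:,2]<.08)];print("cap z",len(P),np.median(P[:,2]))
```

```text
18.7 [0.4805 0.1736 0.2166] 0.08521839164683481 [ 0.9746  0.4862 -0.8327]
0.02 3239 [0.4709 0.1738 0.026 ] rect [477.9 172.1  70.2  70.3  78.9] circ ((477.6882629394531, 172.11953735351562), 49.20356750488281)
0.088 1007 [0.4756 0.1736 0.0979] rect [477.1 173.1  25.8  25.9  75.6] circ ((477.30731201171875, 172.91123962402344), 17.35364532470703)
cap z 379 0.05337280194976913
```

View pics/w9.png

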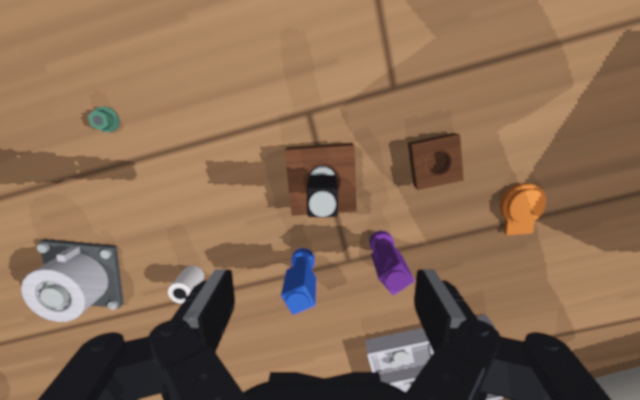

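The tool stands upright in its stand at (322,190), and its top disc is at the same height as at the start. The cap at (55,297) is down in the housing and the bystanders look undisturbed.

```bash
python3 -c "
from workcell import bot
print(bot.job_done())"
```

```text
the job is handed in; nothing more can be done
None
```

I handed the job in at about 19 s, with no verdict returned: the cap is pressed home (top 1.6–1.8 mm above the rim after the tool backed off, last force reading about 25 N) and the seating tool stands released and upright in its stand.

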